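Index the tube carrier to the clamp station and clamp the tube

ROBOT

A 6-joint arm with a two-finger parallel gripper is mounted at the origin on the work surface. World frame = base frame: x ahead of the robot, y to its left, z up, the work surface at z = 0. Lengths are in m, angles in rad, forces in N, time in s.
With the tool pointing down it reaches from about 0.35 to 0.725 m from the base axis. Payload 4.3 kg.
Tool frame: the origin (TCP) lies midway between the tips of the shut fingers; the grasp point (between the pads) lies 19 mm behind it (arm.tcp_to_grasp is the distance from the TCP to the grasp point, in m); z points along the fingers, y is the line along which they close (so a half turn about z gives the same grasp; the last joint's range is limited). The gripper opens to 85 mm and grips with 20 to 120 N. Pads are 22 mm wide; open, the fingers measure 114 mm over their backs; the gripper's body (76 mm by 85 mm) begins 54 mm behind the grasp point. The pads swing forward as they close: fully open they stand 13 mm farther back than shut.
Start: joints at [1.115, 0.377, 0.081, 1.274, 0, 1.46], TCP at [0.195, 0.541, 0.231] pointing down, gripper open.
Joint ranges: [-2.72, 2.72], [-0.84, 1.66], [-1.02, 1.22], [-1.77, 2.12], [-1.37, 1.28], [-3.14, 3.14]. Speed limits (rad/s): [2.57, 2.57, 3.14, 3.14, 3.14, 3.14].

INTERFACE

Orientations are given as a 3x3 rotation matrix whose columns are the frame's x, y, z axes.
In Python, from cell import readout, optics, arm gives the robot as it stands.
- The arm moves only by the tool apply_moves, never from a script. Its argument "steps" is a list of rows, each a list of 2 entries, a list of its own where there are three numbers: the shift along the tool's x, y, z in mm, then the turn, a rotation vector about the tool's x, y, z in degrees. In form: [[[dx, dy, dz], [ax, ay, az]], ...]. A call has 1 to 8 rows; each row shifts and turns the commanded pose from where the row before left it, along the tool's axes as they then stand; what a row does not reach is not made up. A row lasts 1/12 s, in which the tool goes at most 41.7 mm and 7.16 degrees, less where a joint would pass 70% of its speed; a pose out of reach is approached as far as the arm can. A call is refused whole if a number of a shift passes 41.7 or a number of a turn 7.16, either way. A call with a gripper value outside its range is refused whole. "jaw" is the opening, from 0 (shut) to 1 (fully open), set as the call begins (left out, the last holds). The fingers move at their own pace and stop on an object; the grip force is fixed at half the most. Time passes only in rows, so rows that do not move let the fingers close. It gives the time, the measured TCP pose, the force, the opening and the grip force at its end, in the units of the state.
- readout.get_obs(): the state, without advancing time (a new reading comes with each control period).
- optics.camera(name): name is "scene" or "top"; returns (picture, depth): 420x560x3 uint8, red, green, blue; 420x560 float32, m along the optical axis (not along the pixel's ray), 0 where there is no reading.
- optics.camera_info(name): a dict with "fovy" (degrees; the focal length in pixels is half the picture's height over the tangent of half this angle, whatever the lens; pixels are square), "cx", "cy" (the principal point, pixels), "world_to_cam" (4x4, takes a point from world to camera coordinates). Camera axes: x right, y down, z forward; pixel columns grow to the right and rows downward; lengths in m; the calibration is good to about 2 mm. A picture is of the moment at which its call begins. camera_info takes no time and is no camera call.
- arm.sign_off(): hands the job in; it is judged then, once.
The state is a dict: "time": time; "qpos": joint angles; "joint_vel": joint speeds; "joint_efforts": joint torques, N m; "tcp_pos": TCP position; "ee_rot": TCP orientation; "wrist_force": force on the tool from outside, world axes, zero at the start; "torque": the same for the moment, N m; "grip_width": finger opening in m; "grasp_force": force on a finger pad.
Only numpy, scipy, OpenCV 4.12 (cv2) and the standard library are available. Lean on these libraries where they do the work, as an engineer would, in place of code of your own. Each camera call takes 0.05 s, during which the arm holds its last target. There are 200 camera calls.

TASK

Push the carrier with the tube along the rail until it clicks into the detent of the station that has the screw clamp and the clear spark guard. Then wind the clamp's crank clockwise until its sprung nose presses firmly on the tube, and let go. The tube must stay lying in its cradle, and the loose things around the fixture must stay where they are.

Things in the scene. Friction and masses are not known exactly. Their poses are not given: they have to be found in the camera images.
- fixture: fixed rail fixture: dark base plate 130 x 520 mm, straight steel rail, its top 55 mm above the bench. Origin: middle of the rail, on the bench. x: across the rail, away from the robot; y: along the rail, to the robot's left; z up; yawed up to 9 degrees. Behind the rail are two station detents, 150 mm left and right of the middle, each a pair of small brass bumps with a hollow between
- carrier (a joint): the carrier's slide along the rail in m: 0 = middle, + towards fixture +y, stops at +-0.178. The stations are at +0.150 and -0.150: a spring plunger drops between the bumps there, centres the carrier and holds it; 6 to 10 N push it in over a bump or out again. About 1.2 N of friction elsewhere
- cradle (a point): point on the aluminium carrier (70 mm across the rail, 168 mm along it), at the middle of its cradle and 86 mm above the bench: the middle of the tube when it lies properly in the cradle
- plate_left (a point): top middle of the carrier's upright end plate on the +y end, 140 mm above the bench. The plate is 8 mm thick along the rail (this point is mid-thickness), 56 mm wide across it and 73 mm high, 35 mm higher than the tube's top. Its outer face, 4 mm beyond this point, can be pushed
- plate_right (a point): the same on the -y end
- tube: the workpiece: loose steel tube, 38 mm diameter, 148 mm long, two copper-coloured bands, about 0.2 kg. Origin at its middle, its length along its own y. It lies along the rail in the carrier's cradle (8 mm lip in front, 30 mm fence behind, an end plate 2 mm beyond either end)
- clamp: fixed bracket with screw clamp and spark guard at one station (left or right, it varies; the other has a plain cone). Origin: middle of the rail at that station, on the bench; axes as the fixture's. In front of the rail an upright grey block, x -92 to -74 mm, 50 mm wide, 110 mm high, carries the screw; its crank is on the robot's side. Two guard posts at x 100, y +-125 mm
- guard_edge (a point): middle of the guard's front edge, on its underside, 223 mm above the bench. The guard is a level clear sheet with dark edges, from here 128 mm away from the robot and 131 mm to either side: over the station nothing can come straight down on the carrier. The room in front of the guard is open
- station (a point): on the clamp bracket, where cradle must be when the carrier is in this station's detent (86 mm above the bench)
- crank (a joint): clamp crank angle in rad, -1.3 to 6.8 (stop). 0 = handle straight up; grows clockwise as seen from the robot; each rad moves the jaw 4 mm towards the tube. The nose meets the tube at about 5.0; at the stop its spring is pressed in 7 mm (14 N). Stays where it is left; needs 3 to 5 N at the handle
- crank_hub (a point): fixed point on the crank's axis (the clamp's x direction), 86 mm above the bench, level with the middle of the handle: the centre of the circle, 40 mm in radius, on which crank_grip moves. At crank angle q the grip is at y = -40 sin q, z = +40 cos q mm from here in the clamp's axes
- crank_grip (a point): middle of the black crank handle, a freely revolving sleeve 18 mm in diameter and 52 mm long, parallel to the clamp's x axis, pointing to the robot. The crank's steel arm is 31 mm further from the robot
- nose: steel nose of the clamp, 18 mm diameter, sprung into the jaw (up to 10 mm); origin at the centre of its flat front face, which bears on the side of the tube
- gauge: the plain fixed centre at the other station: 100 mm high grey block with a steel cone pointing at the rail, in front of the rail; origin at the rail's middle at that station, on the bench
- wrench: bystander: steel wrench 180 mm long lying on the bench
- mallet: bystander: hammer 240 mm long lying on the bench
- driver: bystander: screwdriver 130 mm long lying in front of the rail's middle
- offcut: bystander: tube offcut, 32 mm diameter, 100 mm long, lying behind the rail
- spray: bystander: upright can, 60 mm diameter, 170 mm high, left of the fixture
- flux_jar: bystander: jar, 70 mm diameter, 80 mm high, right of the fixture
- disc: bystander: black grinding disc, 116 mm diameter, 7 mm thick, flat on the bench
Not all that is in view belongs to the job. What is shaped like the tube but pink is not meant.

How it is judged:
On the way, in this order (a step that is already met when the one before it is completed fails the run):
1. the carrier rests in the detent of the clamp's station (horizontal distance between cradle and station below 0.005 m and velocity of joint carrier between -0.01 and 0.01 m/s), for 0.3 s.
2. the carrier is still in the detent and the clamp's nose presses on the tube (horizontal distance between cradle and station below 0.005 m and contact force between nose and tube above 6 N), for 0.2 s.
At the end, for the whole second after the job is handed in: Carrier at rest in the clamp station's detent (cradle within 5 mm of station in plan); nose presses on the tube with over 6 N (crank about 5.6 rad or more), crank at rest; tube at rest in its cradle, within 6 mm of cradle and 0.05 rad of the rail (all of step 2 and velocity of joint carrier between -0.01 and 0.01 m/s and distance between tube and cradle below 0.006 m and angle between the y axis of tube and the y axis of fixture, either way round below 0.05 rad and linear speed of tube below 0.01 m/s and velocity of joint crank between -0.05 and 0.05 rad/s); the robot touches nothing.
It fails at once if a loose bystander (wrench, hammer, screwdriver, offcut, can, jar, disc) is moved more than 30 mm (distance of any of wrench, mallet, driver, offcut, spray, flux_jar, disc from where it was at the start of the episode above 0.03 m).
It also fails if it takes over 64 s, if anything falls off the work surface, if the arm or the gripper's body presses on something with over 40 N, if the wrist force passes 120 N, or if a joint passes its speed limit or range.

## Working session

There is one attempt and no reset: what is moved stays moved. The work goes in short steps, Python scripts to look and compute and a tool call to move; the robot and the scene stay as the last step left them, time stands still between calls to the robot, and variables do not carry over. Pictures are saved under pics/ and viewed, at most 10 in all, crops included, and the job is handed in when it is done.

Besides the shell and the picture viewer there is one more tool, called as name([rows], argument=value, ...), one row to a line, values as JSON. apply_moves: Moves the arm, as the interface text tells. Its arguments: {"type":"object","properties":{"steps":{"type":"array"},"jaw":{"type":"number"}},"required":["steps"]}

```bash
mkdir -p pics; ls
cat > h.py <<'E'
import numpy as np,cv2
from cell import readout,optics,arm
def K(n):
    i=optics.camera_info(n);f=210/np.tan(np.radians(i["fovy"])/2);return f,i["cx"],i["cy"],np.array(i["world_to_cam"])
def w(n,u,v,d):
    f,cx,cy,T=K(n);p=np.array([(u-cx)/f*d,(v-cy)/f*d,d,1]);return (np.linalg.inv(T)@p)[:3]
def plane(n,u,v,z):
    f,cx,cy,T=K(n);I=np.linalg.inv(T);r=I[:3,:3]@np.array([(u-cx)/f,(v-cy)/f,1]);o=I[:3,3];return o+r*(z-o[2])/r[2]
def cloud(n,D):
    f,cx,cy,T=K(n);v,u=np.mgrid[:420,:560];P=np.stack([(u-cx)/f*D,(v-cy)/f*D,D,np.ones_like(D)],-1);return (P@np.linalg.inv(T).T)[...,:3]
def proj(n,p):
    f,cx,cy,T=K(n);q=T@np.append(p,1);return q[0]/q[2]*f+cx,q[1]/q[2]*f+cy
E
python3 - <<'E'
from h import *
for n in("scene","top"):
    I,D=optics.camera(n);cv2.imwrite(f"pics/{n}0.png",I[...,::-1]);np.savez(f"{n}0.npz",I=I,D=D)
    i=optics.camera_info(n);print(n,i["fovy"],i["cx"],i["cy"],np.linalg.inv(i["world_to_cam"]).round(3).tolist())
print({k:np.round(v,3).tolist() for k,v in readout.get_obs().items()})
E
```

```text
pics
scene 44.53806650585816 284.720361726387 209.5696645924462 [[0.202, 0.791, -0.577, 1.399], [0.979, -0.171, 0.107, -0.249], [-0.014, -0.587, -0.81, 1.409], [0.0, 0.0, 0.0, 1.0]]
top 53.667121380598246 288.11426855617674 213.01358664084842 [[0.003, -0.999, 0.043, 0.457], [-1.0, -0.003, -0.003, -0.059], [0.003, -0.043, -0.999, 1.348], [0.0, 0.0, 0.0, 1.0]]
{'time': 0.1, 'qpos': [1.115, 0.378, 0.08, 1.274, 0.0, 1.461], 'joint_vel': [0.001, -0.002, 0.004, -0.0, -0.002, -0.001], 'joint_efforts': [0.001, -46.469, 27.058, 0.012, -0.0, 0.0], 'tcp_pos': [0.195, 0.54, 0.23], 'ee_rot': [[-0.941, 0.339, -0.001], [0.339, 0.941, -0.002], [0.0, -0.002, -1.0]], 'wrist_force': [0.253, -0.64, -0.225], 'torque': [0.009, -0.01, -0.0], 'grasp_force': 0.0, 'grip_width': 0.086}
```

View pics/scene0.png

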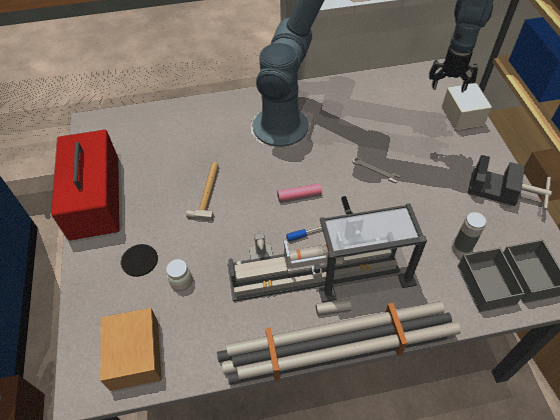

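View pics/top0.png

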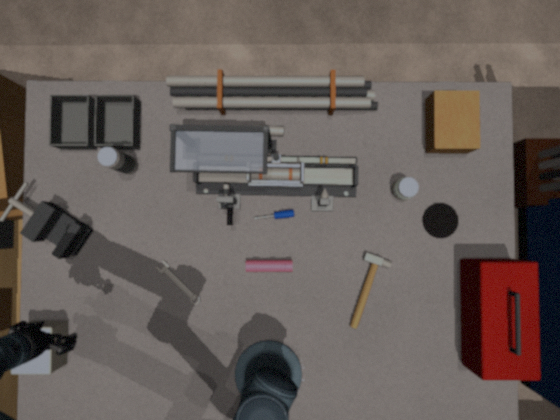

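The scene picture shows the guarded clamp station on the robot's left: guard near (372,228) in scene, (220,150) in top. The gauge cone is on the right, at (323,200) in top. Lookalikes for the tube, in top pixels: the pink roll (270,265), the offcut (277,131), the long tubes (270,90). The tube itself has copper bands and sits in the carrier at about (275,173). I'll check that choice in one crop.

Run:
```python
from h import *
a=np.load("top0.npz");b=np.load("scene0.npz")
A=cv2.resize(a["I"][115:235,160:370],(798,456),interpolation=cv2.INTER_CUBIC)
cv2.imwrite("pics/c1.png",A[...,::-1])
B=cv2.resize(b["I"][185:310,220:430],None,fx=3.8,fy=3.8,interpolation=cv2.INTER_CUBIC)
cv2.imwrite("pics/c2.png",B[...,::-1])
```

```text
(no output)
```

View pics/c1.png

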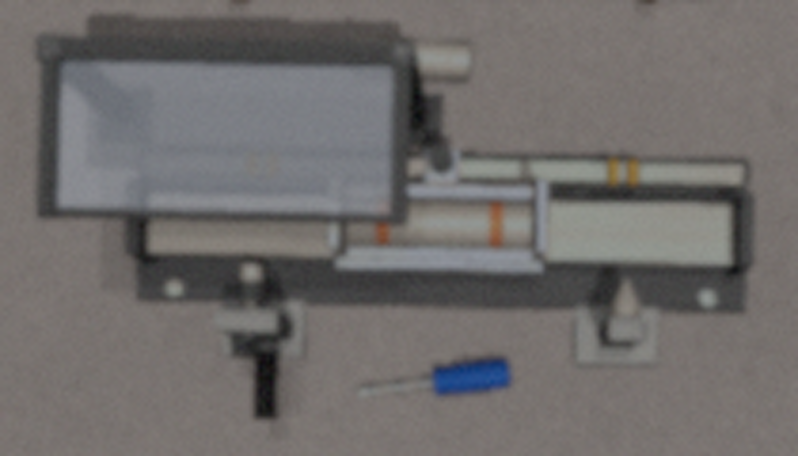

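View pics/c2.png

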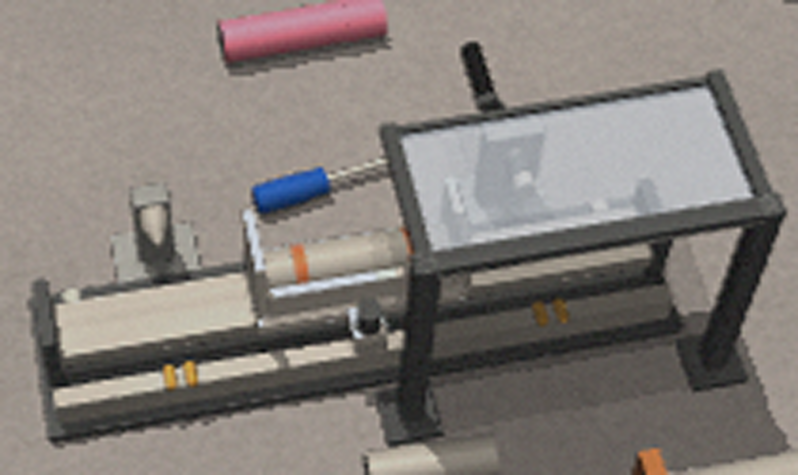

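The crops confirm it. The banded tube is in the carrier, whose right end plate is at top pixel (302,173). The clamp block and black crank handle are at (230,210), and the driver lies in front at (283,214). Next I'll measure from depth.

Run:
```python
from h import *
a=np.load("top0.npz");I=a["I"].astype(int);C=cloud("top",a["D"]);Z=C[...,2]
v,u=np.mgrid[:420,:560]
box=lambda x0,x1,y0,y1:(u>=x0)&(u<x1)&(v>=y0)&(v<y1)
def st(n,m):
    P=C[m];print(n,len(P),"med",np.median(P,0).round(4),"min",P.min(0).round(3),"max",P.max(0).round(3));return P
print("bench z",np.median(Z[box(200,300,230,250)]).round(4))
m=box(305,352,160,190)&(Z>.045)&(Z<.065);P=st("railtop",m)
m=box(297,308,155,190)&(Z>.130)&(Z<.15);P=st("plateR",m);print(cv2.minAreaRect((P[:,:2]*1000).astype(np.float32)))
m=box(170,275,120,178)&(Z>.20)&(Z<.24);P=st("guard",m);print(cv2.minAreaRect((P[:,:2]*1000).astype(np.float32)))
g=I.sum(2)<110
m=box(222,240,200,232)&(Z>.03);P=st("clampall",m)
m=box(222,240,205,232)&g&(Z>.06);P=st("handle",m);print(cv2.minAreaRect((P[:,:2]*1000).astype(np.float32)))
m=box(215,240,190,206)&(Z>.095)&(Z<.125)&~g;P=st("block",m);print(cv2.minAreaRect((P[:,:2]*1000).astype(np.float32)))
# base plate + rail whole
m=box(190,362,155,200)&(Z>.008)&(Z<.065);P=st("base",m);print(cv2.minAreaRect((P[:,:2]*1000).astype(np.float32)))
# tube orange bands
hsv=cv2.cvtColor(a["I"],cv2.COLOR_RGB2HSV);m=box(245,305,165,185)&(hsv[...,1]>120)&(hsv[...,0]<20);st("bands",m)
# scene cam: handle
b=np.load("scene0.npz");J=b["I"].astype(int);Cs=cloud("scene",b["D"])
m=(u>=338)&(u<354)&(v>=193)&(v<216)&(J.sum(2)<120)&(Cs[...,2]>.03);P=Cs[m]
c=P.mean(0);U,S,V=np.linalg.svd(P-c);print("scene handle",len(P),c.round(4),V[0].round(3),P.min(0).round(3),P.max(0).round(3))
m=(u>=283)&(u<300)&(v>=238)&(v<272)&(Cs[...,2]>.128)&(Cs[...,2]<.15);P=Cs[m];print("scene plateR",len(P),np.median(P,0).round(4),P.min(0).round(3),P.max(0).round(3))
```

```text
bench z 0.0002
railtop 794 med [ 0.6294 -0.1857  0.0556] min [ 0.604 -0.262  0.045] max [ 0.682 -0.116  0.065]
plateR 47 med [ 0.6293 -0.1034  0.1411] min [ 0.602 -0.109  0.13 ] max [ 0.656 -0.1    0.146]
((629.4353637695312, -104.68959045410156), (6.504380226135254, 53.57642364501953), 86.15445709228516)
guard 4546 med [0.6767 0.1252 0.2307] min [ 0.61  -0.011  0.206] max [0.745 0.256 0.24 ]
((677.7275390625, 123.82969665527344), (266.86083984375, 130.1207275390625), 89.0026626586914)
clampall 227 med [0.5254 0.1104 0.1257] min [ 0.457 -0.059  0.035] max [0.554 0.137 1.348]
handle 65 med [0.5033 0.1097 0.1306] min [0.48  0.104 0.113] max [0.525 0.119 0.139]
((502.7686462402344, 109.31140899658203), (46.35464859008789, 13.901490211486816), 6.774557590484619)
block 138 med [0.5491 0.1256 0.1092] min [0.534 0.101 0.095] max [0.58  0.15  0.119]
((552.9547729492188, 127.74886322021484), (46.27862548828125, 47.61094284057617), 37.69453430175781)
base 3778 med [ 0.6111 -0.121   0.0182] min [ 0.556 -0.293  0.008] max [0.704 0.247 0.065]
((630.120849609375, -22.383148193359375), (145.32498168945312, 541.3269653320312), 0.8079665303230286)
bands 23 med [ 0.6251 -0.0684  0.1028] min [ 0.617 -0.072  0.096] max [0.644 0.022 0.11 ]
scene handle 59 [0.5206 0.1032 0.1508] [ 0.56  -0.223  0.798] [ 0.479 -0.249  0.118] [1.399 0.116 1.409]
scene plateR 59 [ 0.6328 -0.1047  0.1384] [ 0.602 -0.109  0.129] [ 0.66  -0.1    0.148]
```

Run:
```python
from h import *
a=np.load("top0.npz");C=cloud("top",a["D"]);Z=C[...,2];G=a["I"].sum(2).astype(int)
# base front edge: lowest row where dark, per column
def fit(P,n):
    P=np.array(P);k=np.ones(len(P),bool)
    for _ in range(6):
        c=np.polyfit(P[k,1],P[k,0],1);r=P[:,0]-np.polyval(c,P[:,1]);k=abs(r)<max(.0015,1.5*np.median(abs(r)))
    print(n,len(P),k.sum(),"slope dx/dy",c[0].round(4),"x@y=-.025",np.polyval(c,-.025).round(4),"x@.125",np.polyval(c,.125).round(4))
cols=[*range(200,216),*range(242,310),*range(336,352)]
fit([plane("top",c,180+np.argmin(np.diff(G[180:205,c])*-1),.012)[:2] for c in cols],"basefront")
# rail front edge, right part (bright rail top -> dark)
fit([plane("top",c,174+np.argmin(np.diff(G[174:192,c]))+.5,.055)[:2] for c in [*range(308,352)]],"railfrontR")
fit([plane("top",c,174+np.argmin(np.diff(G[174:192,c]))+.5,.055)[:2] for c in [*range(200,244)]],"railfrontL")
# guard front edge by depth step
P=[];Q=[]
for c in range(178,262):
    q=np.where(Z[100:185,c]>.2)[0]
    if len(q): P.append(plane("top",c,100+q.max()+.5,.226)[:2]);Q.append(plane("top",c,100+q.min()-.5,.226)[:2])
fit(P,"guardfront");fit(Q,"guardback")
# handle axis in top: dark mask centroid per row at z
for r in range(203,228):
    d=np.where((G[r,222:240]<130)&(Z[r,222:240]>.08))[0]
    if len(d): print(r,d.min()+222,d.max()+222,C[r,222+d].mean(0).round(4))
```

```text
basefront 100 58 slope dx/dy 0.019 x@y=-.025 0.5744 x@.125 0.5773
railfrontR 44 40 slope dx/dy 0.0291 x@y=-.025 0.6095 x@.125 0.6139
railfrontL 44 37 slope dx/dy 0.0229 x@y=-.025 0.6063 x@.125 0.6097
guardfront 84 45 slope dx/dy -0.0033 x@y=-.025 0.613 x@.125 0.6125
guardback 84 79 slope dx/dy 0.0145 x@y=-.025 0.743 x@.125 0.7451
204 227 228 [0.5378 0.1195 0.0992]
205 225 227 [0.534  0.1223 0.1106]
206 225 227 [0.5307 0.1214 0.1167]
207 226 228 [0.5272 0.1172 0.125 ]
208 227 231 [0.5243 0.1113 0.1247]
209 228 232 [0.521  0.1075 0.1311]
210 228 231 [0.5182 0.109  0.1301]
211 228 232 [0.5153 0.1079 0.1278]
212 228 232 [0.5123 0.1074 0.1307]
213 228 231 [0.5093 0.1089 0.1305]
214 228 231 [0.5064 0.1088 0.1308]
215 228 231 [0.5034 0.1085 0.1329]
216 228 231 [0.5005 0.1087 0.1316]
217 228 231 [0.4976 0.1087 0.131 ]
218 228 231 [0.4946 0.1085 0.1323]
219 228 231 [0.4918 0.1089 0.1291]
220 228 231 [0.4888 0.1089 0.1294]
221 228 231 [0.4858 0.1084 0.1326]
222 228 231 [0.4829 0.1087 0.1304]
223 228 231 [0.48   0.1087 0.1302]
```

Measured so far:
- **Rail:** direction about (0.02, 1), middle at about (0.630, -0.025).
- **Station:** y about 0.126, so the carrier must travel about 150 mm to +y.
- **Right plate:** top at (0.630, -0.105, 0.140), which matches the 140 mm given.
- **Handle:** axis at about (0.501, 0.109, 0.122), so q is about 0.45 and the hub is at y about 0.126.

I'll shut the jaw, align the yaw, swing across and tilt the tool forward.

apply_moves([
  [[0,0,-10],[0,0,-6.2]],
  [[0,0,-20],[0,0,-6.2]],
  [[0,0,-20],[0,0,-6.2]],
  [[-20,-34,0],[0,0,0]],
  [[-20,-34,0],[0,0,0]],
  [[-20,-34,0],[0,0,0]],
  [[-20,-34,0],[0,0,0]],
  [[-20,-34,0],[0,0,0]],
], jaw=0)

```text
time: 0.77
tcp_pos: [0.2915, 0.3671, 0.2809]
ee_rot: [[-1.0, 0.02, -0.0], [0.02, 1.0, -0.0], [0.0, -0.0, -1.0]]
wrist_force: [0.8, 0.0, -0.3]
grip_width: -0.0003
grasp_force: 0.0
```

apply_moves([
  [[-20,-35,0],[0,0,0]],
  [[-20,-35,0],[0,0,0]],
  [[-20,-35,0],[0,0,0]],
  [[-20,-35,0],[0,0,0]],
  [[-20,-35,0],[0,0,0]],
  [[-20,-35,0],[0,0,0]],
  [[0,0,0],[0,0,0]],
])

```text
time: 1.35
tcp_pos: [0.4096, 0.1508, 0.2809]
ee_rot: [[-1.0, 0.03, 0.001], [0.03, 1.0, -0.003], [-0.001, -0.003, -1.0]]
wrist_force: [0.0, 0.4, -0.2]
grip_width: -0.0005
grasp_force: 0.0
```

apply_moves([
  [[-40,-10,0],[0,0,0]],
  [[-40,-10,0],[0,0,0]],
  [[0,-36,0],[0,-6.5,0]],
  [[0,-36,0],[0,-6.5,0]],
  [[0,-36,0],[0,-6.5,0]],
  [[0,-36,0],[0,-6.5,0]],
  [[0,-36,0],[0,-6.5,0]],
  [[0,-36,0],[0,-6.5,0]],
])

```text
time: 2.02
tcp_pos: [0.4815, -0.0815, 0.2819]
ee_rot: [[-0.773, 0.019, 0.634], [0.013, 1.0, -0.014], [-0.635, -0.002, -0.773]]
wrist_force: [1.1, -1.0, -0.2]
grip_width: 0.0001
grasp_force: 0.0
```

apply_moves([
  [[0,-30,0],[0,-6,0]],
  [[0,-28,0],[0,0,0]],
  [[0,0,0],[0,0,0]],
  [[0,0,0],[0,0,0]],
])

```text
time: 2.35
tcp_pos: [0.4798, -0.1402, 0.2806]
ee_rot: [[-0.708, 0.025, 0.706], [0.019, 1.0, -0.016], [-0.706, 0.002, -0.708]]
wrist_force: [-0.1, 0.5, 0.0]
grip_width: -0.0
grasp_force: 0.0
```

apply_moves([
  [[3,0.5,36],[0,0,0]],
  [[2,0.5,36],[0,0,0]],
  [[2,0.5,36],[0,0,0]],
  [[2,0.5,36],[0,0,0]],
  [[2,0.5,36],[0,0,0]],
  [[2,0.5,34],[0,0,0]],
  [[0,0,0],[0,0,0]],
  [[0,0,0],[0,0,0]],
])

```text
time: 3.02
tcp_pos: [0.6237, -0.1363, 0.1182]
ee_rot: [[-0.71, 0.017, 0.704], [0.014, 1.0, -0.01], [-0.704, 0.003, -0.71]]
wrist_force: [0.3, 0.2, 1.2]
grip_width: -0.0002
grasp_force: 0.0
```

apply_moves([
  [[0,6,0],[0,0,0]],
  [[0,6,0],[0,0,0]],
  [[0,6,0],[0,0,0]],
  [[0,6,0],[0,0,0]],
  [[0,0,0],[0,0,0]],
])

```text
time: 3.43
tcp_pos: [0.6235, -0.114, 0.1227]
ee_rot: [[-0.705, 0.02, 0.709], [0.014, 1.0, -0.014], [-0.709, -0.001, -0.705]]
wrist_force: [-0.1, 0.5, 0.0]
grip_width: 0.0004
grasp_force: 0.0
```

Run:
```python
from h import *
I,D=optics.camera("scene");cv2.imwrite("pics/s1.png",cv2.resize(I[150:320,200:430],None,fx=3.4,fy=3.4,interpolation=cv2.INTER_CUBIC)[...,::-1])
```

```text
(no output)
```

View pics/s1.png

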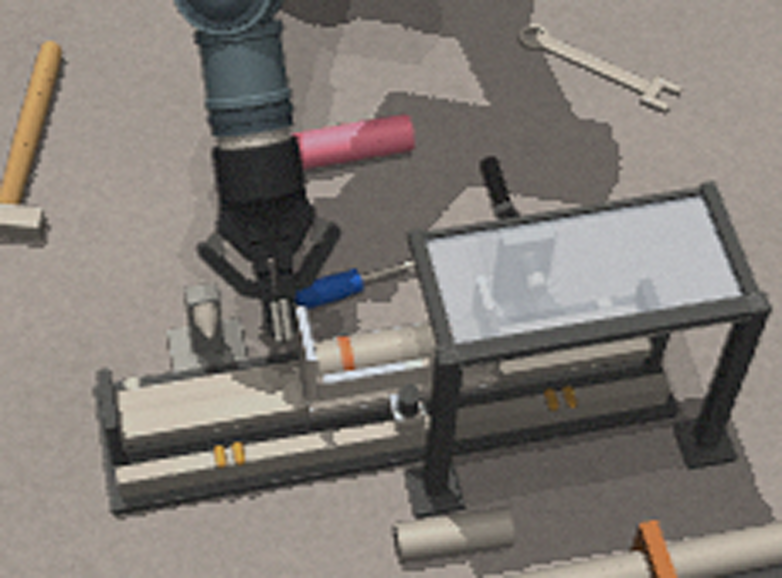

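The closed fingers stand just right of the carrier's right plate (about (290,330) in the crop), with the tube in place and nothing disturbed. I'll push now and then measure the plate.

apply_moves([
  [[0,6,0],[0,0,0]],
  [[0,12,0],[0,0,0]],
  [[0,12,0],[0,0,0]],
  [[0,12,0],[0,0,0]],
  [[0,12,0],[0,0,0]],
  [[0,12,0],[0,0,0]],
  [[0,12,0],[0,0,0]],
  [[0,12,0],[0,0,0]],
])

```text
time: 4.15
tcp_pos: [0.6254, -0.0253, 0.1214]
ee_rot: [[-0.706, 0.023, 0.708], [0.016, 1.0, -0.017], [-0.708, -0.001, -0.706]]
wrist_force: [-0.6, -2.1, 1.5]
grip_width: -0.0
grasp_force: 1.0
```

apply_moves([
  [[0,6,0],[0,0,0]],
  [[0,0,0],[0,0,0]],
  [[0,0,0],[0,0,0]],
])

```text
time: 4.4
tcp_pos: [0.625, -0.0189, 0.1206]
ee_rot: [[-0.707, 0.02, 0.707], [0.015, 1.0, -0.014], [-0.707, 0.0, -0.707]]
wrist_force: [0.6, -0.1, -0.9]
grip_width: -0.0002
grasp_force: 0.0
```

Run:
```python
from h import *
for n in("scene",):
    I,D=optics.camera(n);C=cloud(n,D);Z=C[...,2]
    cv2.imwrite("pics/s2.png",cv2.resize(I[170:300,260:430],None,fx=4.5,fy=4.5,interpolation=cv2.INTER_CUBIC)[...,::-1])
    m=(Z>.128)&(Z<.150)&(C[...,0]>.6)&(C[...,0]<.665)&(C[...,1]>-.15)&(C[...,1]<.1)&(I.sum(2)>350)
    P=C[m];print(n,len(P),P.min(0).round(4),P.max(0).round(4),np.median(P,0).round(4))
```

```text
scene 68 [ 0.605  -0.0246  0.1289] [0.661  0.0061 0.1496] [ 0.626  -0.0009  0.1399]
```

View pics/s2.png

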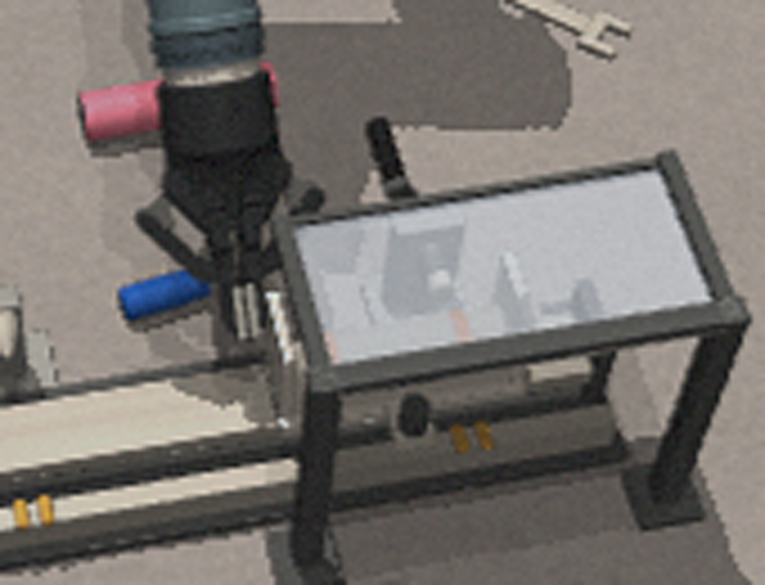

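The plunger is about 45 mm short of the hollow between the left bumps (pixel (472,435) in the crop). I'll approach it and then go slowly over the bump.

apply_moves([
  [[0,8,0],[0,0,0]],
  [[0,8,0],[0,0,0]],
  [[0,6,0],[0,0,0]],
  [[0,4,0],[0,0,0]],
  [[0,2,0],[0,0,0]],
  [[0,2,0],[0,0,0]],
])

```text
time: 4.95
tcp_pos: [0.6259, 0.0113, 0.1207]
ee_rot: [[-0.707, 0.021, 0.707], [0.015, 1.0, -0.015], [-0.707, -0.0, -0.707]]
wrist_force: [-0.4, -2.0, -0.4]
grip_width: 0.0001
grasp_force: 0.7
```

apply_moves([
  [[0,2,0],[0,0,0]],
  [[0,2,0],[0,0,0]],
])

```text
time: 5.12
tcp_pos: [0.6259, 0.0129, 0.1208]
ee_rot: [[-0.707, 0.025, 0.707], [0.016, 1.0, -0.02], [-0.707, -0.003, -0.707]]
wrist_force: [-2.9, -10.1, 2.0]
grip_width: 0.0
grasp_force: 5.2
```

apply_moves([
  [[0,2,0],[0,0,0]],
])

```text
time: 5.2
tcp_pos: [0.6258, 0.0133, 0.1208]
ee_rot: [[-0.707, 0.029, 0.706], [0.016, 1.0, -0.024], [-0.707, -0.006, -0.707]]
wrist_force: [-4.9, -13.4, 2.1]
grip_width: -0.0
grasp_force: 6.4
```

apply_moves([
  [[0,2,0],[0,0,0]],
])

```text
time: 5.28
tcp_pos: [0.6259, 0.0153, 0.1208]
ee_rot: [[-0.707, 0.029, 0.707], [0.017, 1.0, -0.024], [-0.707, -0.005, -0.707]]
wrist_force: [-3.5, -9.7, 1.4]
grip_width: -0.0002
grasp_force: 4.6
```

Force peaked at 13 N and is dropping, so the plunger is at the bump. I'll continue gently.

apply_moves([
  [[0,1.5,0],[0,0,0]],
])

```text
time: 5.37
tcp_pos: [0.6259, 0.0178, 0.1208]
ee_rot: [[-0.707, 0.026, 0.707], [0.016, 1.0, -0.021], [-0.707, -0.003, -0.707]]
wrist_force: [-1.6, -6.5, 1.4]
grip_width: -0.0003
grasp_force: 3.2
```

apply_moves([
  [[0,1,0],[0,0,0]],
])

```text
time: 5.45
tcp_pos: [0.626, 0.0196, 0.1207]
ee_rot: [[-0.707, 0.025, 0.707], [0.016, 1.0, -0.019], [-0.707, -0.002, -0.707]]
wrist_force: [-1.8, -3.8, 0.7]
grip_width: 0.0002
grasp_force: 2.4
```

apply_moves([
  [[0,0,0],[0,0,0]],
])

```text
time: 5.53
tcp_pos: [0.626, 0.0205, 0.1207]
ee_rot: [[-0.707, 0.023, 0.707], [0.016, 1.0, -0.017], [-0.707, -0.001, -0.707]]
wrist_force: [-0.4, -4.2, 0.9]
grip_width: 0.0
grasp_force: 1.6
```

apply_moves([
  [[0,1,0],[0,0,0]],
  [[0,0,0],[0,0,0]],
])

```text
time: 5.7
tcp_pos: [0.6261, 0.0225, 0.1207]
ee_rot: [[-0.707, 0.021, 0.707], [0.015, 1.0, -0.014], [-0.707, 0.001, -0.707]]
wrist_force: [-0.7, -0.8, 0.4]
grip_width: -0.0003
grasp_force: 0.7
```

apply_moves([
  [[0,1,0],[0,0,0]],
  [[0,0,0],[0,0,0]],
])

```text
time: 5.87
tcp_pos: [0.6262, 0.0241, 0.1207]
ee_rot: [[-0.707, 0.02, 0.707], [0.015, 1.0, -0.013], [-0.707, 0.001, -0.707]]
wrist_force: [1.0, -0.6, 0.6]
grip_width: 0.0003
grasp_force: 0.0
```

apply_moves([
  [[0,1,0],[0,0,0]],
  [[0,0,0],[0,0,0]],
])

```text
time: 6.03
tcp_pos: [0.6262, 0.025, 0.1208]
ee_rot: [[-0.707, 0.02, 0.707], [0.015, 1.0, -0.014], [-0.707, 0.001, -0.707]]
wrist_force: [0.7, -0.0, 0.2]
grip_width: 0.0004
grasp_force: 0.0
```

The force fell to zero, so it has dropped in. I'll back off and check.

apply_moves([
  [[0,-8,0],[0,0,0]],
  [[0,-8,0],[0,0,0]],
  [[0,0,-30],[0,0,0]],
  [[0,0,-36],[0,0,0]],
  [[0,0,-36],[0,0,0]],
  [[0,0,-36],[0,0,0]],
  [[0,0,-36],[0,0,0]],
  [[0,0,-36],[0,0,0]],
], jaw=0)

```text
time: 6.7
tcp_pos: [0.4757, 0.0111, 0.2702]
ee_rot: [[-0.707, 0.022, 0.707], [0.015, 1.0, -0.015], [-0.707, 0.0, -0.707]]
wrist_force: [1.7, 0.1, 0.5]
grip_width: -0.0
grasp_force: 0.0
```

apply_moves([
  [[0,0,-20],[0,0,0]],
  [[0,0,0],[0,0,0]],
], jaw=0.7)

```text
time: 6.87
tcp_pos: [0.4632, 0.011, 0.2884]
ee_rot: [[-0.701, 0.022, 0.712], [0.015, 1.0, -0.016], [-0.713, -0.001, -0.701]]
wrist_force: [0.6, -0.2, 0.6]
grip_width: 0.0233
grasp_force: 0.0
```

Run:
```python
from h import *
I,D=optics.camera("scene");A,DA=optics.camera("top")
np.savez("s3.npz",I=I,D=D,A=A,DA=DA)
x=cv2.resize(I[180:300,290:440],(780,624-24));y=cv2.resize(A[115:235,190:370],None,fx=4.4,fy=4.4)
cv2.imwrite("pics/s3.png",x[...,::-1])
C=cloud("top",DA);Z=C[...,2]
v,u=np.mgrid[:420,:560]
m=(A.sum(2)<140)&(Z>.09)&(Z<.15)&(C[...,0]>.47)&(C[...,0]<.53)&(C[...,1]>.08)&(C[...,1]<.16);P=C[m];print("handle",len(P),np.median(P,0).round(4) if len(P) else 0)
C=cloud("scene",D);Z=C[...,2]
m=(Z>.128)&(Z<.150)&(C[...,0]>.58)&(C[...,0]<.665)&(C[...,1]>-.05)&(C[...,1]<.1)&(I.sum(2)>330);P=C[m];print("plate",len(P),np.median(P,0).round(4) if len(P) else 0)
print(readout.get_obs()["tcp_pos"])
```

```text
handle 80 [0.5065 0.1079 0.1304]
plate 0 0
[0.46375864 0.01107151 0.28474978]
```

View pics/s3.png

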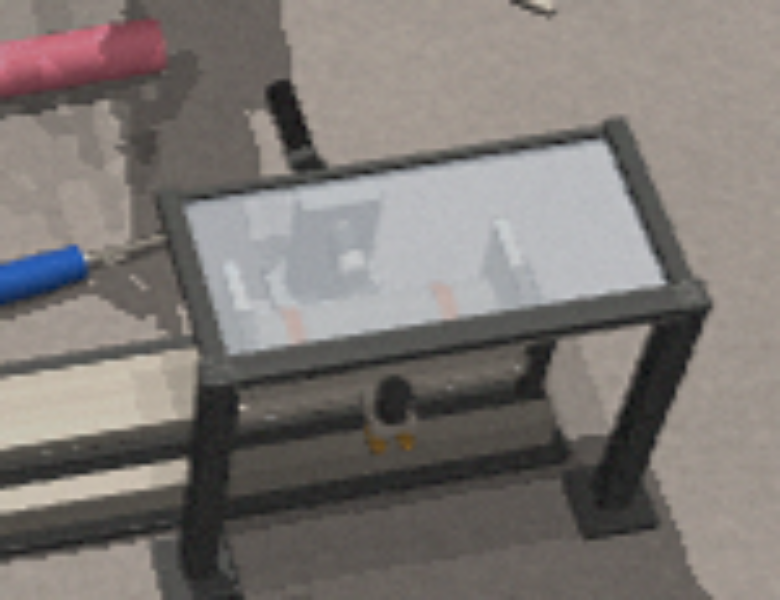

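The plunger (393,400) sits between the two brass bumps (376,440)/(405,440), and both tube bands show the tube lying in the carrier. Next is the handle, axis about (0.501, 0.108, 0.121).

apply_moves([
  [[0,33,0],[0,0,0]],
  [[0,33,0],[0,0,0]],
  [[0,32,0],[0,0,0]],
  [[32,0,25],[0,0,0]],
  [[32,0,25],[0,0,0]],
  [[31,0,25],[0,0,0]],
  [[0,0,20],[0,0,0]],
  [[0,0,0],[0,0,0]],
], jaw=0.7)

```text
time: 7.63
tcp_pos: [0.4864, 0.1242, 0.1818]
ee_rot: [[-0.747, 0.031, 0.665], [0.015, 0.999, -0.03], [-0.665, -0.013, -0.747]]
wrist_force: [0.8, -1.0, -0.2]
grip_width: 0.0597
grasp_force: 0.0
```

apply_moves([
  [[0,0,20],[0,0,0]],
  [[0,0,20],[0,0,0]],
  [[0,0,20],[0,0,0]],
  [[0,0,0],[0,0,0]],
  [[0,0,0],[0,0,0]],
])

```text
time: 8.05
tcp_pos: [0.528, 0.1229, 0.1427]
ee_rot: [[-0.749, 0.034, 0.662], [0.016, 0.999, -0.033], [-0.662, -0.014, -0.749]]
wrist_force: [0.0, -0.5, 0.4]
grip_width: 0.0597
grasp_force: 0.0
```

Run:
```python
from h import *
o=readout.get_obs();print(o["qpos"].round(3),o["tcp_pos"].round(4));print(np.round(o["ee_rot"],4))
```

```text
[ 0.209 -0.045 -1.02  -0.111 -0.17   0.175] [0.528  0.1229 0.1427]
[[-0.7491  0.034   0.6616]
 [ 0.0164  0.9993 -0.0327]
 [-0.6623 -0.0136 -0.7491]]
```

Joint 3 is at its limit (-1.02), because a 45° tilt folds the arm too far at this radius. I'll use about 20° for winding.

apply_moves([
  [[0,0,-30],[0,0,0]],
  [[0,0,-10],[-0.35,7.1,0]],
  [[0,0,0],[-0.35,7.1,0]],
  [[0,0,0],[-0.35,7.1,0]],
  [[0,0,0],[0,0,0]],
  [[0,0,0],[0,0,0]],
], jaw=0.6)

```text
time: 8.55
tcp_pos: [0.508, 0.125, 0.1738]
ee_rot: [[-0.918, 0.025, 0.396], [0.023, 1.0, -0.009], [-0.396, 0.001, -0.918]]
wrist_force: [0.2, 0.3, -0.2]
grip_width: 0.0515
grasp_force: 0.0
```

Run:
```python
from h import *
o=readout.get_obs();print(o["qpos"].round(3),o["tcp_pos"].round(4));R=np.array(o["ee_rot"]);print(R.round(4))
t=np.radians(20);z=np.array([np.sin(t),-.02*np.sin(t),-np.cos(t)]);y=np.array([.02,1,0]);y/=np.linalg.norm(y);z/=np.linalg.norm(z)
W=np.c_[np.cross(y,z),y,z];print("turn",np.degrees(cv2.Rodrigues(R.T@W)[0].ravel()).round(2))
g=np.array([.494,.108,.121]);p=g+.019*z
print("tcp goal",p.round(4),"pre shift (tool W axes, mm) to 50 above:",(W.T@(p-.05*z-o["tcp_pos"])*1000).round(1))
```

```text
[ 0.164 -0.008 -0.65   0.528 -0.074  0.174] [0.508  0.125  0.1738]
[[-9.179e-01  2.480e-02  3.959e-01]
 [ 2.310e-02  9.997e-01 -9.100e-03]
 [-3.960e-01  8.000e-04 -9.182e-01]]
turn [-0.06  3.33 -0.28]
tcp goal [0.5005 0.1079 0.1031] pre shift (tool W axes, mm) to 50 above: [ 30.9 -17.3  14. ]
```

apply_moves([
  [[0,-8,0],[0,3.3,-0.3]],
  [[16,-9,7],[0,0,0]],
  [[15,0,7],[0,0,0]],
  [[0,0,17],[0,0,0]],
  [[0,0,17],[0,0,0]],
  [[0,0,16],[0,0,0]],
  [[0,0,0],[0,0,0]],
  [[0,0,0],[0,0,0]],
])

```text
time: 9.22
tcp_pos: [0.4946, 0.1079, 0.0992]
ee_rot: [[-0.942, 0.019, 0.335], [0.017, 1.0, -0.008], [-0.335, -0.002, -0.942]]
wrist_force: [-0.9, 0.4, 0.5]
grip_width: 0.0513
grasp_force: 0.0
```

Run:
```python
from h import *
I,D=optics.camera("scene")
cv2.imwrite("pics/s4.png",cv2.resize(I[160:260,280:400],None,fx=6,fy=6,interpolation=cv2.INTER_CUBIC)[...,::-1])
o=readout.get_obs();print(o["qpos"].round(3),o["tcp_pos"].round(4),np.round(o["wrist_force"],1));print(np.round(o["ee_rot"],4))
```

```text
[ 0.119  0.084 -0.742  0.405 -0.048  0.129] [0.4956 0.1081 0.1003] [0.1 1.1 0.4]
[[-0.9415  0.0186  0.3366]
 [ 0.0168  0.9998 -0.0082]
 [-0.3367 -0.002  -0.9416]]
```

View pics/s4.png

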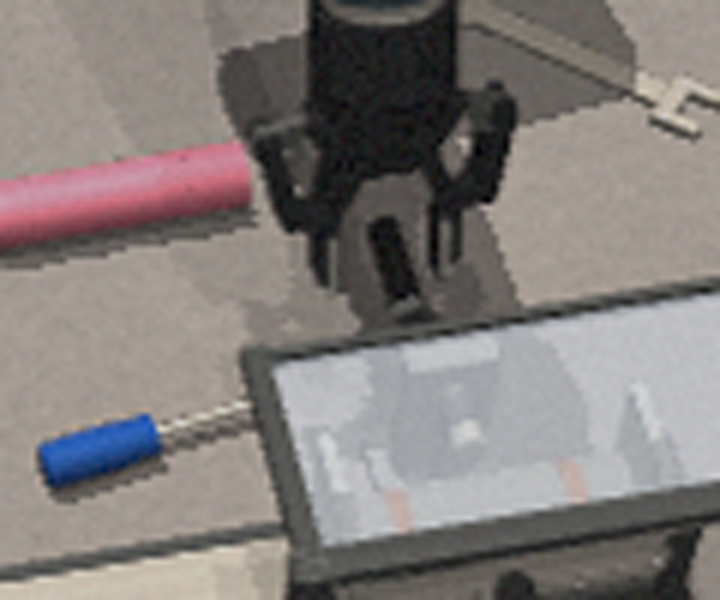

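The black handle (385,260) lies between the open fingers (325,265)/(445,240). Before gripping I'll check joint 3's margin over the whole circle with a quick planar fit to the logged poses.

Run:
```python
import numpy as np
from scipy.optimize import least_squares as LS
q=np.array([[.378,.08,1.274,0],[-.045,-1.02,-.111,-.17],[-.008,-.65,.528,-.074],[.084,-.742,.405,-.048]])
r=np.array([np.hypot(.195,.54),np.hypot(.528,.1229),np.hypot(.508,.125),np.hypot(.4956,.1081)]);z=np.array([.2305,.1427,.1738,.1003])
def fk(p,q):
    h,a,c,b,L=p;f=q[:,0]-q[:,1];g=f+q[:,2]
    return np.r_[a*np.sin(q[:,0]+c)+b*np.cos(f)+L*np.cos(g)*np.cos(q[:,3]),h+a*np.cos(q[:,0]+c)-b*np.sin(f)-L*np.sin(g)*np.cos(q[:,3])]
s=LS(lambda p:fk(p,q)-np.r_[r,z],[.25,.35,0.1,.35,.25]);print(s.x.round(3),(s.fun*1000).round(1))
for t in (20,14,8):
    for gz in(.126,.086,.046):
        T=np.radians(t);R0=np.hypot(.489,.12)+.019*np.sin(T);Z0=gz-.019*np.cos(T)
        k=LS(lambda x:np.r_[fk(s.x,np.array([[*x,0]]))-[R0,Z0],(x[0]-x[1]+x[2]-(np.pi/2-T))],[.1,-.7,.4]);print(t,gz,k.x.round(3),round(k.cost,6))
```

```text
[0.442 0.428 0.015 0.432 0.481] [  2.2  -4.4  13.1 -11.9  -1.4   8.9  -4.4  -3.2]
20 0.126 [ 0.083 -0.709  0.429] 0.0
20 0.086 [ 0.176 -0.737  0.309] 0.0
20 0.046 [ 0.28  -0.754  0.188] 0.0
14 0.126 [ 0.152 -0.583  0.592] 0.0
14 0.086 [ 0.231 -0.612  0.483] 0.0
14 0.046 [ 0.32  -0.631  0.375] 0.0
8 0.126 [ 0.232 -0.453  0.746] 0.0
8 0.086 [ 0.301 -0.482  0.647] 0.0
8 0.046 [ 0.379 -0.502  0.55 ] 0.0
```

There is ample margin at 20°, so I'll grip.

apply_moves([
  [[0,0,0],[0,0,0]],
  [[0,0,0],[0,0,0]],
  [[0,0,0],[0,0,0]],
  [[0,0,0],[0,0,0]],
  [[0,0,0],[0,0,0]],
], jaw=0)

```text
time: 9.68
tcp_pos: [0.4978, 0.1083, 0.1016]
ee_rot: [[-0.941, 0.019, 0.338], [0.017, 1.0, -0.008], [-0.338, -0.001, -0.941]]
wrist_force: [-3.0, -0.0, 3.4]
grip_width: 0.0165
grasp_force: 58.4
```

Run:
```python
from h import *
o=readout.get_obs();R=np.array(o["ee_rot"]);print(o["tcp_pos"].round(4),R.round(3).tolist(),np.round(o["wrist_force"],1),o["grip_width"],o["grasp_force"])
g=o["tcp_pos"]-.019*R[:,2];print("grasp pt",g.round(4))
print("commanded vs actual? q",o["qpos"].round(3))
```

```text
[0.4978 0.1083 0.1016] [[-0.941, 0.019, 0.338], [0.017, 1.0, -0.008], [-0.338, -0.001, -0.941]] [-3.  -0.   3.4] 0.01651127559543469 58.35808038711548
grasp pt [0.4914 0.1084 0.1195]
commanded vs actual? q [ 0.119  0.085 -0.737  0.406 -0.048  0.129]
```

Run:
```python
import numpy as np
q=.48+.2*np.arange(33);dy=np.diff(-40*np.sin(q));dz=np.diff(40*np.cos(q))
for i in range(0,32,8): print("[q->%.2f]"%q[i+8],", ".join("[[%.1f, %.1f, %.1f], [0, 0, 0]]"%(-.338*c,b,-.941*c) for b,c in zip(dy[i:i+8],dz[i:i+8])))
```

```text
[q->2.08] [[1.5, -6.7, 4.1], [0, 0, 0]], [[1.9, -5.7, 5.3], [0, 0, 0]], [[2.2, -4.4, 6.2], [0, 0, 0]], [[2.5, -3.0, 6.9], [0, 0, 0]], [[2.7, -1.5, 7.4], [0, 0, 0]], [[2.7, 0.1, 7.5], [0, 0, 0]], [[2.6, 1.7, 7.4], [0, 0, 0]], [[2.5, 3.2, 6.9], [0, 0, 0]]
[q->3.68] [[2.2, 4.6, 6.2], [0, 0, 0]], [[1.9, 5.8, 5.2], [0, 0, 0]], [[1.4, 6.8, 4.0], [0, 0, 0]], [[1.0, 7.5, 2.7], [0, 0, 0]], [[0.4, 7.9, 1.2], [0, 0, 0]], [[-0.1, 8.0, -0.3], [0, 0, 0]], [[-0.6, 7.8, -1.8], [0, 0, 0]], [[-1.1, 7.2, -3.2], [0, 0, 0]]
[q->5.28] [[-1.6, 6.4, -4.5], [0, 0, 0]], [[-2.0, 5.3, -5.6], [0, 0, 0]], [[-2.3, 4.1, -6.5], [0, 0, 0]], [[-2.6, 2.6, -7.1], [0, 0, 0]], [[-2.7, 1.1, -7.4], [0, 0, 0]], [[-2.7, -0.5, -7.5], [0, 0, 0]], [[-2.6, -2.1, -7.2], [0, 0, 0]], [[-2.4, -3.6, -6.7], [0, 0, 0]]
[q->6.88] [[-2.1, -4.9, -5.9], [0, 0, 0]], [[-1.7, -6.1, -4.9], [0, 0, 0]], [[-1.3, -7.0, -3.6], [0, 0, 0]], [[-0.8, -7.6, -2.2], [0, 0, 0]], [[-0.3, -7.9, -0.8], [0, 0, 0]], [[0.3, -7.9, 0.7], [0, 0, 0]], [[0.8, -7.6, 2.2], [0, 0, 0]], [[1.3, -7.0, 3.6], [0, 0, 0]]
```

apply_moves([
  [[1.5,-6.7,4.1],[0,0,0]],
  [[1.9,-5.7,5.3],[0,0,0]],
  [[2.2,-4.4,6.2],[0,0,0]],
  [[2.5,-3.0,6.9],[0,0,0]],
])

```text
time: 10.02
tcp_pos: [0.4976, 0.0891, 0.0767]
ee_rot: [[-0.941, 0.017, 0.338], [0.017, 1.0, -0.004], [-0.338, 0.002, -0.941]]
wrist_force: [0.6, 7.7, 0.4]
grip_width: 0.0161
grasp_force: 58.6
```

apply_moves([
  [[2.7,-1.5,7.4],[0,0,0]],
  [[2.7,0.1,7.5],[0,0,0]],
  [[0,0,0],[0,0,0]],
])

```text
time: 10.27
tcp_pos: [0.4975, 0.0886, 0.0601]
ee_rot: [[-0.941, 0.017, 0.337], [0.017, 1.0, -0.003], [-0.337, 0.003, -0.941]]
wrist_force: [2.1, 9.3, -1.3]
grip_width: 0.0164
grasp_force: 58.6
```

```bash
cat > path.py <<'E'
import numpy as np,sys
q0,q1,n=float(sys.argv[1]),float(sys.argv[2]),int(sys.argv[3])
q=np.linspace(q0,q1,n+1);dy=np.diff(-40*np.sin(q));dz=np.diff(40*np.cos(q))
for i in range(0,n,4): print("q->%.2f "%q[min(i+4,n)],", ".join("[[%.1f, %.1f, %.1f], [0, 0, 0]]"%(-.338*c,b,-.941*c) for b,c in zip(dy[i:i+4],dz[i:i+4])))
E
python3 path.py 1.76 6.36 24
```

```text
q->2.53  [[2.5, 2.2, 6.9], [0, 0, 0]], [[2.3, 3.5, 6.4], [0, 0, 0]], [[2.0, 4.7, 5.7], [0, 0, 0]], [[1.7, 5.8, 4.7], [0, 0, 0]]
q->3.29  [[1.3, 6.6, 3.6], [0, 0, 0]], [[0.8, 7.2, 2.3], [0, 0, 0]], [[0.4, 7.6, 1.0], [0, 0, 0]], [[-0.1, 7.6, -0.4], [0, 0, 0]]
q->4.06  [[-0.6, 7.4, -1.8], [0, 0, 0]], [[-1.1, 6.9, -3.1], [0, 0, 0]], [[-1.5, 6.2, -4.2], [0, 0, 0]], [[-1.9, 5.2, -5.3], [0, 0, 0]]
q->4.83  [[-2.2, 4.0, -6.1], [0, 0, 0]], [[-2.4, 2.7, -6.7], [0, 0, 0]], [[-2.5, 1.3, -7.1], [0, 0, 0]], [[-2.6, -0.1, -7.2], [0, 0, 0]]
q->5.59  [[-2.5, -1.6, -7.0], [0, 0, 0]], [[-2.4, -3.0, -6.6], [0, 0, 0]], [[-2.1, -4.3, -6.0], [0, 0, 0]], [[-1.8, -5.4, -5.1], [0, 0, 0]]
q->6.36  [[-1.4, -6.3, -4.0], [0, 0, 0]], [[-1.0, -7.0, -2.8], [0, 0, 0]], [[-0.5, -7.5, -1.5], [0, 0, 0]], [[-0.0, -7.7, -0.1], [0, 0, 0]]
```

Adding +3 mm in y over the first rows.

apply_moves([
  [[2.5,4.2,6.9],[0,0,0]],
  [[2.3,4.5,6.4],[0,0,0]],
  [[2.0,4.7,5.7],[0,0,0]],
  [[1.7,5.8,4.7],[0,0,0]],
])

```text
time: 10.6
tcp_pos: [0.4976, 0.1046, 0.035]
ee_rot: [[-0.941, 0.022, 0.337], [0.019, 1.0, -0.012], [-0.337, -0.005, -0.941]]
wrist_force: [1.6, -5.1, -2.2]
grip_width: 0.0161
grasp_force: 58.8
```

apply_moves([
  [[1.3,6.6,3.6],[0,0,0]],
  [[0.8,7.2,2.3],[0,0,0]],
  [[0.4,7.6,1.0],[0,0,0]],
  [[-0.1,7.6,-0.4],[0,0,0]],
])

```text
time: 10.93
tcp_pos: [0.498, 0.1344, 0.0279]
ee_rot: [[-0.941, 0.021, 0.337], [0.018, 1.0, -0.011], [-0.337, -0.004, -0.942]]
wrist_force: [4.1, -3.1, -3.8]
grip_width: 0.0165
grasp_force: 58.6
```

apply_moves([
  [[-0.6,7.4,-1.8],[0,0,0]],
  [[-1.1,6.9,-3.1],[0,0,0]],
  [[-1.5,6.2,-4.2],[0,0,0]],
  [[-1.9,5.2,-5.3],[0,0,0]],
])

```text
time: 11.27
tcp_pos: [0.4986, 0.1608, 0.0438]
ee_rot: [[-0.941, 0.02, 0.337], [0.017, 1.0, -0.009], [-0.337, -0.003, -0.941]]
wrist_force: [4.3, -3.6, -2.8]
grip_width: 0.0163
grasp_force: 58.7
```

apply_moves([
  [[-2.2,4.0,-6.1],[0,0,0]],
  [[-2.4,2.7,-6.7],[0,0,0]],
  [[-2.5,1.3,-7.1],[0,0,0]],
  [[-2.6,-0.1,-7.2],[0,0,0]],
])

```text
time: 11.6
tcp_pos: [0.4988, 0.168, 0.0731]
ee_rot: [[-0.941, 0.02, 0.338], [0.018, 1.0, -0.011], [-0.338, -0.004, -0.941]]
wrist_force: [6.2, -5.9, -5.7]
grip_width: 0.0162
grasp_force: 58.7
```

apply_moves([
  [[-2.5,-2.1,-7.0],[0,0,0]],
  [[-2.4,-3.5,-6.6],[0,0,0]],
  [[-2.1,-4.3,-6.0],[0,0,0]],
  [[-1.8,-5.4,-5.1],[0,0,0]],
])

```text
time: 11.93
tcp_pos: [0.4985, 0.1529, 0.0991]
ee_rot: [[-0.941, 0.02, 0.337], [0.017, 1.0, -0.009], [-0.337, -0.003, -0.941]]
wrist_force: [10.1, -3.7, -12.7]
grip_width: 0.0163
grasp_force: 58.7
```

apply_moves([
  [[-1.4,-6.3,-4.0],[0,0,0]],
  [[-1.0,-7.0,-2.8],[0,0,0]],
  [[-0.5,-7.5,-1.5],[0,0,0]],
  [[0,-7.7,-0.1],[0,0,0]],
  [[0,0,0],[0,0,0]],
  [[0,0,0],[0,0,0]],
])

```text
time: 12.43
tcp_pos: [0.498, 0.1251, 0.1074]
ee_rot: [[-0.941, 0.019, 0.337], [0.018, 1.0, -0.007], [-0.337, -0.001, -0.941]]
wrist_force: [10.1, -0.6, -11.9]
grip_width: 0.0161
grasp_force: 59.2
```

The crank is at about 6.36 rad. I'll relax the side load, then open and retreat along the tool axis.

apply_moves([
  [[-0.6,0,2.5],[0,0,0]],
  [[0,0,0],[0,0,0]],
])

```text
time: 12.6
tcp_pos: [0.4981, 0.1251, 0.1065]
ee_rot: [[-0.942, 0.019, 0.336], [0.017, 1.0, -0.008], [-0.336, -0.002, -0.942]]
wrist_force: [-7.5, -1.6, 11.9]
grip_width: 0.0161
grasp_force: 62.4
```

apply_moves([
  [[0,0,0],[0,0,0]],
  [[0,0,0],[0,0,0]],
  [[0,0,0],[0,0,0]],
  [[0,0,0],[0,0,0]],
], jaw=0.6)

```text
time: 12.93
tcp_pos: [0.4985, 0.1251, 0.1057]
ee_rot: [[-0.942, 0.019, 0.336], [0.017, 1.0, -0.008], [-0.336, -0.001, -0.942]]
wrist_force: [-0.3, 0.2, 0.1]
grip_width: 0.0513
grasp_force: 0.0
```

apply_moves([
  [[0,0,-10],[0,0,0]],
  [[0,0,-20],[0,0,0]],
  [[0,0,-30],[0,0,0]],
  [[0,0,-40],[0,0,0]],
  [[0,-30,-20],[0,0,0]],
  [[0,-40,0],[0,0,0]],
  [[0,-40,0],[0,0,0]],
  [[0,0,0],[0,0,0]],
])

```text
time: 13.6
tcp_pos: [0.4567, 0.0091, 0.2201]
ee_rot: [[-0.94, 0.03, 0.339], [0.027, 1.0, -0.015], [-0.339, -0.005, -0.941]]
wrist_force: [0.3, 0.4, -0.4]
grip_width: 0.0514
grasp_force: 0.0
```

Run:
```python
from h import *
I,D=optics.camera("scene");A,DA=optics.camera("top")
cv2.imwrite("pics/s5.png",cv2.resize(I[170:300,280:440],None,fx=4.5,fy=4.5,interpolation=cv2.INTER_CUBIC)[...,::-1])
C=cloud("top",DA);Z=C[...,2]
m=(A.sum(2)<140)&(Z>.09)&(Z<.15)&(C[...,0]>.475)&(C[...,0]<.522)&(C[...,1]>.08)&(C[...,1]<.17);P=C[m];print("handle",len(P),np.median(P,0).round(4) if len(P) else 0)
o=readout.get_obs();print(o["time"],o["tcp_pos"].round(3),np.round(o["wrist_force"],1))
```

```text
handle 86 [0.4974 0.1215 0.1342]
13.7 [0.456 0.014 0.219] [-0.2  0.9 -0.6]
```

View pics/s5.png

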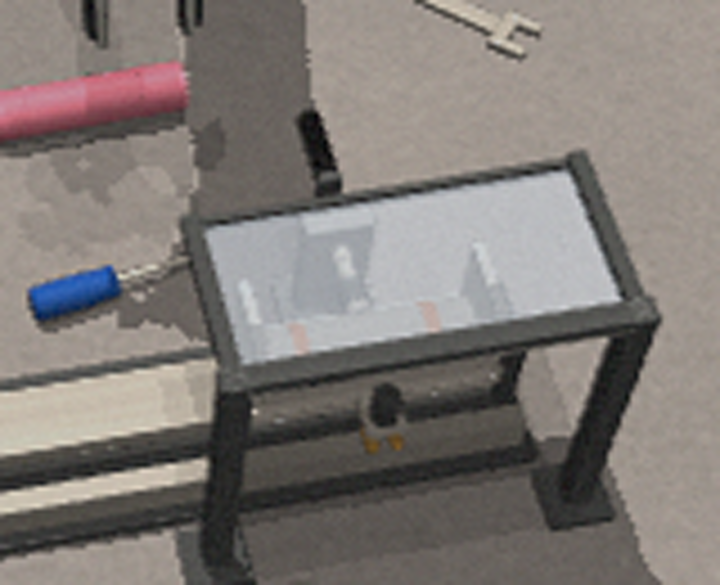

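The plunger (383,405) is still between the bumps. The nose (355,290) bears on the tube, both bands are in line in the cradle, and the handle is near the top after a full turn. The gripper is clear, so I'll hand in.

```bash
python3 -c "
from cell import arm
print(arm.sign_off())"
```

```text
the job is handed in; nothing more can be done
None
```

I pushed the carrier into the clamp station's detent, wound the crank clockwise to about 6.3 rad so the nose bears on the tube, let go and handed the job in at about 14 s; no verdict came back, and the 6 N nose force was judged from the crank angle rather than measured.

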